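# Draw the bench fume nozzle out over the board

### The job

The board in its holder is about to be soldered: open the extraction arm's slide gate fully by lifting its handle, and leave it up. Then squeeze the lock button in the nozzle's grip, draw the nozzle out along its tube until the third ring mark on the inner tube (the 150 mm mark) stands at the edge of the collar, and hold it there by the grip: a return spring pulls it back as soon as it is let go, so finish while still holding it at the mark. Leave the board holder and the other things on the bench where they are.

Things in the scene. Friction and masses are not known exactly. Their poses are not given: they have to be found in the camera images.
- extractor: fixed bench extraction arm: flange (dia 140 mm), pillar (dia 60), elbow, then a level boom along +y, its axis 190 mm above the bench. Along +y from the pillar: gate housing centred at 80 mm (92 wide, 24 thick, 92 tall), outer tube (dia 58), black collar (dia 68, outer edge at 330 mm) with a steel keeper on top, 56 mm above the axis. Origin: centre of the flange's underside; x across the boom, z up
- gate (a joint): slide gate (damper): steel plate, 58 mm wide, 3 mm thick, sliding straight up through the slot in the top of the gate housing. 0 = shut (fully down), 0.046 m = fully open (up). Needs about 5 N to lift and stays where it is left
- gate_handle (a point): centre of the gate's black bar handle: 40 mm long across the boom (extractor x), 14 mm thick along the boom (y), 20 mm tall; it stands 30 mm above the top of the gate housing when the gate is shut. Axes as the extractor's
- extension (a joint): how far the nozzle and its inner tube (dia 44 mm) are drawn out along extractor +y, m: 0 home, 0.17 at most; equals the scale reading at the collar's outer edge. Tube marks: a tick every 10 mm, a black ring at 50, 100, 150 mm, all hidden when home. Locked at home until the button is pressed. A spring pulls it back with 3 to 5 N; let go, it runs back till its hook meets the keeper, about 18 mm out
- collar_edge (a point): point on the boom's axis at the outer edge of the collar, where the scale is read; axes as the extractor's
- nozzle: the sliding nozzle. On top of its elbow a grey plastic grip: 26 mm thick across the boom (x), 62 mm long along it (y), top 79 mm above the boom's axis, 53 mm above the elbow. Below, the black hood (dia 92) points down, its mouth 100 mm above the bench. Origin: on the boom's axis, 55 mm back (-y) from under the grip's middle, at the collar's edge when home; axes as the extractor's
- grip_mid (a point): where to take the grip: 52 mm above the boom's axis (27 mm below the grip's top), midway between the fully pressed button's face and the grip's plain (-x) face. Moves with the grip; axes as the extractor's. Fingers closing along x here, from above, press the button on one side and bear on the plain face on the other: 34 mm wide before, 28 mm when pressed
- button (a joint): lock button: how far it is pressed into the grip along extractor -x, m; 0 out, 0.006 fully in. Spring 3 N at first, 9 N fully in; springs out when let go. It carries the steel tongue whose hook catches behind the keeper at home; pressed 5 mm or more, the nozzle is free. Once the nozzle is out beyond 20 mm it no longer matters whether it is pressed
- button_face (a point): centre of the round steel button's face, diameter 22 mm, on the +x side of the grip, 8 mm proud of it when out; moves with the button
- board_holder: bystander: circuit board in a heavy low holder, 150 x 170 mm, 45 mm tall, under the place where the hood will stand. Origin: centre of its underside
- flux_bottle: bystander: small bottle, diameter 42 mm, 75 mm tall. Origin: centre of its underside
- solder_reel: bystander: reel, diameter 64 mm, 50 mm tall, standing on its flange. Origin: centre of its underside
- tip_cleaner: bystander: round steel pot with brass wool, diameter 72 mm, 50 mm tall. Origin: centre of its underside

How it is judged (in metres and radians):
On the way, in this order (a step that is already met when the one before it is completed fails the run):
1. the slide gate is fully open while the nozzle is still locked at home (value of joint gate above 0.04 m and value of joint extension below 0.004 m), for 0.2 s.
2. the lock button is pressed in by the fingers on the grip (value of joint button above 0.0045 m and contact force between nozzle and the fingers above 2 N and value of joint extension below 0.03 m and distance between the grasp point and grip_mid below 0.05 m), for 0.1 s.
3. the nozzle is drawn out to the 150 mm mark (value of joint extension between 0.143 and 0.157 m), for 0.2 s.
At the end, for the whole second after the job is handed in: The gate is fully open (within 6 mm of the top of its travel); the nozzle stands at the 150 mm mark within 7 mm, at rest, and the fingers are holding it against the return spring, by its grip (touching with more than 2 N, within 50 mm of the grip's middle) (all of step 3 and value of joint gate above 0.04 m and velocity of joint extension between -0.01 and 0.01 m/s and contact force between nozzle and the fingers above 2 N and distance between the grasp point and grip_mid below 0.05 m); the arm keeps its last pose, push and grip.
It fails at once if the board holder is pushed (distance of board_holder from where it was at the start of the episode above 0.015 m).
It fails at once if the flux bottle is moved or knocked over (distance of flux_bottle from where it was at the start of the episode above 0.015 m or angle between flux_bottle's own z axis and vertical above 0.4 rad).
It fails at once if the solder reel is moved (distance of solder_reel from where it was at the start of the episode above 0.015 m or angle between solder_reel's own z axis and vertical above 0.4 rad).
It fails at once if the tip cleaner is moved (distance of tip_cleaner from where it was at the start of the episode above 0.015 m or angle between tip_cleaner's own z axis and vertical above 0.4 rad).
It also fails if it takes over 43 s, if anything falls off the work surface, if the arm or the gripper's body presses on something with over 40 N, if the wrist force passes 120 N, or if a joint passes its speed limit or range.

### The arm

A 6-joint arm with a two-finger parallel gripper is mounted at the origin on the work surface. World frame = base frame: x ahead of the robot, y to its left, z up, the work surface at z = 0. Lengths are in mm, angles in rad, forces in N, time in s.
With the tool pointing down it reaches from about 275 to 750 mm from the base axis. Payload 10.2 kg.
Tool frame: the origin (TCP) lies at the centre of the arm's flange, where the gripper is bolted on; the fingertips stand 173 mm ahead of it and the grasp point (between the pads) lies 155 mm ahead of it; z points along the fingers, y is the line along which they close (so a half turn about z gives the same grasp; the last joint's range is limited). The gripper opens to 85 mm and grips with 20 to 120 N. Pads are 22 mm wide; open, the fingers measure 114 mm over their backs; the gripper's body (76 mm by 85 mm) begins 54 mm behind the grasp point. The pads swing forward as they close: fully open they stand 13 mm farther back than shut.
Start: joints at [1.124, 0.313, 1.498, -0, 1.331, -0.223], TCP at [116.53, 511.911, 404.694] pointing down, gripper open.
Joint ranges: [-2.94, 2.94], [-0.97, 2.17], [0.19, 2.56], [-1.23, 4.37], [0.02, 3.11], [-2.88, 2.88]. Speed limits (rad/s): [2.39, 2.39, 3.01, 3.14, 3.14, 3.14].

### API

Orientations are given as a unit quaternion [w, x, y, z].
In Python, from rig import ctrl gives the robot as it stands.
- The arm moves only by the tool hand_motion, called after "Call:" by a JSON object that holds its "op" and its "data". Schema: {"type":"object","properties":{"ticks":{"type":"array","items":{"type":"array","items":{"type":"array","items":{"type":"number"},"minItems":6,"maxItems":6},"minItems":1,"maxItems":8},"minItems":1,"maxItems":1},"finger_gap":{"type":"number"},"grip_n":{"type":"number"},"only":{"type":"string"},"quiet":{"type":"boolean"},"lines":{"type":"string"}},"required":["ticks"],"additionalProperties":false}. ticks is a list that holds a single list of rows (three levels of brackets), with 1 to 8 rows, each of 6 numbers: dx, dy, dz in fractions of the full range, 1 being 0.75 m, then a rotation vector rx, ry, rz in parts of the range, where 1.0 means 4 rad; each row is the pose to reach, as a shift and turn from the pose commanded when the call began, along the tool's axes at that moment; what a row does not reach only later rows make up. A row lasts 1/10 s, in which the tool goes at most 50 mm and 0.15 rad, less where a joint would pass 70% of its speed; a pose out of reach is approached as far as the arm can. finger_gap is the opening from 0.0 (shut) to 1.0 (fully open), set as the call begins (left out keeps the last). The fingers move at their own pace and stop on an object; grip_n is the grip in N (left out, the last holds). Time passes only in rows, so rows that do not move let the fingers close. The tool returns the time, the measured TCP pose, the force, the opening and the grip force at its end. only (a regular expression) keeps the lines of the reply that match it, lines (a string "A,B") keeps lines A to B, and quiet returns only ok. A shift or turn number past 1, either way, is cut back to 1. Input that does not fit is refused with a message, and nothing moves.
- ctrl.sense(): the state, without advancing time (a new reading comes with each control period).
- ctrl.capture(name): name is "scene" or "top" or "wrist"; returns the picture (400x640x3 uint8, red, green, blue); there is no depth.
- ctrl.calibration(name): a dict with "fx", "fy", "cx", "cy" (pixels), "position" and "attitude" of the camera in the world. Camera axes: x right, y down, z forward; pixel columns grow to the right and rows downward; lengths in mm; the calibration is good to about 2 mm. A picture is of the moment at which its call begins: read the wrist's pose just before it. calibration takes no time and is no camera call; for the wrist camera it gives the pose at the moment of the call.
- ctrl.finish_job(): hands the job in; it is judged then, once.
The state is a dict: "time_s": time; "joints": joint angles; "dq": joint speeds; "tau": joint torques, N m; "eef_pos": TCP position; "ee_rot": TCP orientation; "force": force on the tool from outside, world axes, zero at the start; "wrist_torque": the same for the moment, N m; "grip_width": opening from 0.0 (shut) to 1.0 (fully open); "grip_force": force on a finger pad.
Only numpy, scipy, OpenCV 4.12 (cv2) and the standard library are available. Lean on these libraries where they do the work, as an engineer would, in place of code of your own. Each camera call takes 0.05 s, during which the arm holds its last target. There are 200 camera calls.

## Working session

There is one attempt and no reset: what is moved stays moved. The work goes in short steps, Python scripts to look and compute and a tool call to move; the robot and the scene stay as the last step left them, time stands still between calls to the robot, and variables do not carry over. Pictures are saved under pics/ and viewed, at most 10 in all, crops included, and the job is handed in when it is done.

```bash
ls; mkdir -p pics; python3 - <<'E'
from rig import ctrl
import cv2,numpy as np
s=ctrl.sense();print(s)
for n in("scene","top","wrist"):
    print(n,ctrl.calibration(n))
    im=ctrl.capture(n); cv2.imwrite(f"pics/{n}0.png",im[:,:,::-1]); 
E
```

```text
pics
rig.py
{'time_s': 0.0, 'joints': array([ 1.12356004e+00,  3.13447408e-01,  1.49849177e+00, -4.09516980e-05,
        1.33100125e+00, -2.23396361e-01]), 'dq': array([ 1.80031016e-03, -2.06426885e-04, -5.57575486e-04,  6.51157914e-05,
        6.69584519e-04, -1.45899310e-03]), 'tau': array([-7.61497608e-05, -4.12244332e+01, -2.59760177e+01, -5.67476161e-05,
        3.74759300e-03, -3.20469360e-05]), 'eef_pos': array([116.52776394, 511.85237725, 404.11566316]), 'ee_rot': array([-2.02976812e-04,  1.11681584e-01,  9.93743815e-01, -6.42903686e-04]), 'force': array([0.17439636, 0.25660298, 0.18299747]), 'wrist_torque': array([-0.02484729,  0.00681202,  0.01048415]), 'grip_force': 0.0, 'grip_width': 1.0009478341858313}
scene {'fx': 485.89962061357033, 'fy': 485.89962061357033, 'cx': 318.5033883886694, 'cy': 204.31319386643463, 'position': array([960.19748659, 583.49150213, 770.878879  ]), 'attitude': array([-0.1125018 ,  0.22645016,  0.87387587, -0.41521638])}
top {'fx': 507.62891227384966, 'fy': 507.62891227384966, 'cx': 309.7127966660081, 'cy': 199.228795569678, 'position': array([ 379.95920286,  -54.66646193, 1193.44391637]), 'attitude': array([ 0.07326215, -0.68304595,  0.72262559, -0.07676682])}
wrist {'fx': 306.7150243517508, 'fy': 306.7150243517508, 'cx': 317.5490516533556, 'cy': 198.27442707631485, 'position': array([ 34.85696679, 529.99392272, 373.82554473]), 'attitude': array([0.12742313, 0.77098056, 0.61564375, 0.1016616 ])}
```

View pics/scene0.png

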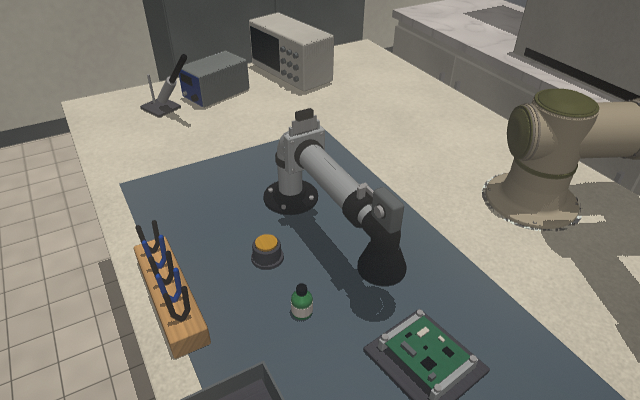

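View pics/top0.png

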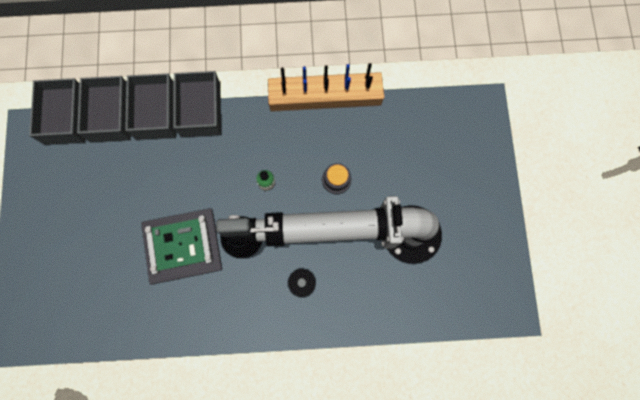

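The scene view shows the handle (305,115), the grip (385,210) and the button (378,211). In the top view the boom runs leftwards from the flange (413,235), with the handle at about (393,220) and the grip at about (235,227).

```bash
cat > h.py <<'E'
import numpy as np
from scipy.spatial.transform import Rotation as R
from rig import ctrl
def rot(q): return R.from_quat(np.roll(q,-1)).as_matrix()
def ray(c,u,v):
    d=rot(c["attitude"])@[(u-c["cx"])/c["fx"],(v-c["cy"])/c["fy"],1]; return c["position"],d/np.linalg.norm(d)
def plane(c,u,v,z):
    p,d=ray(c,u,v); return p+d*(z-p[2])/d[2]
def proj(c,P):
    q=rot(c["attitude"]).T@(np.asarray(P)-c["position"]); return c["cx"]+c["fx"]*q[0]/q[2],c["cy"]+c["fy"]*q[1]/q[2]
def meet(r1,r2):
    A=[np.eye(3)-np.outer(d,d) for _,d in(r1,r2)]
    return np.linalg.solve(A[0]+A[1],A[0]@r1[0]+A[1]@r2[0])
E
python3 - <<'E'
from h import *
import cv2
t=ctrl.calibration("top")
print(plane(t,413,235,0),plane(t,393,220,266),plane(t,235,227,269),plane(t,310,199,0),plane(t,182,245,45))
a=cv2.imread("pics/top0.png")[180:280,200:460]; cv2.imwrite("pics/tc.png",cv2.resize(a,None,fx=3,fy=3,interpolation=cv2.INTER_CUBIC))
a=cv2.imread("pics/scene0.png")[95:295,240:430]; cv2.imwrite("pics/sc.png",cv2.resize(a,None,fx=3,fy=3,interpolation=cv2.INTER_CUBIC))
E
```

```text
[ 536.93763984 -307.32537711    0.        ] [ 531.92396595 -216.8022486   266.        ] [534.79557285  75.36847734 269.        ] [637.79898725 -68.65275006   0.        ] [537.75695185 228.09998409  45.        ]
```

View pics/tc.png

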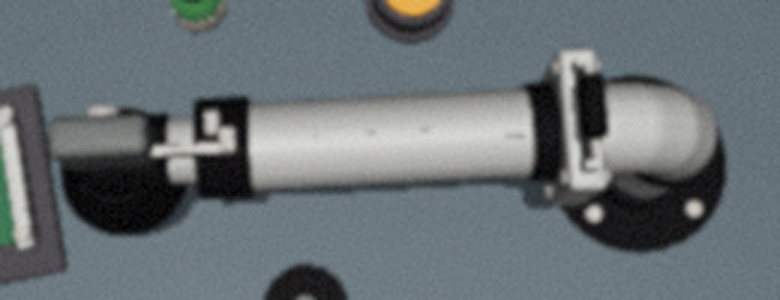

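View pics/sc.png

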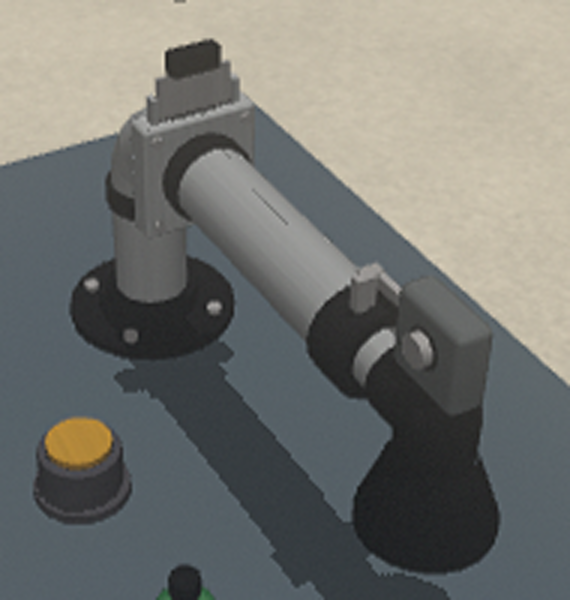

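The top crop shows the black handle at (590,108), the tube edges at x 250 and 530, and the grip at (52–148, 118–165). The scene crop shows the handle centre at (193,60) and the button face at (422,348).

```bash
python3 - <<'E'
from h import *
np.set_printoptions(precision=1,suppress=True)
t=ctrl.calibration("top");s=ctrl.calibration("scene")
T=lambda u,v:(200+u/3,180+v/3); S=lambda u,v:(240+u/3,95+v/3)
a=plane(t,*T(250,147.5),190);b=plane(t,*T(530,133),190)
print("axis",a,b,"yaw of y", np.degrees(np.arctan2(-(a-b)[0],(a-b)[1])))
print("handle tri",meet(ray(t,*T(590,108)),ray(s,*S(193,60))), plane(t,*T(590,104),276), plane(s,*S(193,60),266))
print("button",plane(s,*S(422,348),242))
print("grip top corners scene",[plane(s,*S(*p),269) for p in((402,284),(423,278),(490,335),(468,346))])
print("top grip",[plane(t,*T(*p),269) for p in((52,118),(145,116))])
E
```

```text
axis [538.2  -9.8 190. ] [ 537.5 -196.7  190. ] yaw of y -0.23235881856201904
handle tri [ 537.5 -222.7  274. ] [ 539.8 -222.7  276. ] [ 530.5 -235.5  266. ]
button [553.2  83.5 242. ]
grip top corners scene [array([551.2,  56.7, 269. ]), array([537.5,  57.8, 269. ]), array([535.1, 117.7, 269. ]), array([551.2, 119.6, 269. ])]
top grip [array([551. , 107.6, 269. ]), array([549. ,  50.4, 269. ])]
```

The rows are not in the units I measure in: shifts go in shares of 0.75 m and turns go in shares of 4 rad. I convert before sending: -100 mm / 750 = -0.1333, -50 mm / 750 = -0.0667, 1.2 rad / 4 = 0.3.

Call:
{"op": "hand_motion", "data": {"ticks": [[[0,0,-0.0667,0,0,0.0375],[0,0,-0.1333,0,0,0.075],[0,0,-0.1333,0,0,0.1125],[0,0,-0.1333,0,0,0.15],[0,0,-0.1333,0,0,0.1875],[0,0,-0.1333,0,0,0.225],[0,0,-0.1333,0,0,0.2625],[0,0,-0.1333,0,0,0.3]]], "finger_gap": 1.0, "grip_n": 20}}

```text
time_s: 0.95
eef_pos: [116.5, 511.9, 504.4]
ee_rot: [0.0, 0.656, 0.755, -0.0]
force: [-0.4, 0.7, 0.6]
grip_width: 1.001
grip_force: 0.0
```

In the tool's units: -368 mm / 750 = -0.4907, 144 mm / 750 = 0.192, 0.147 rad / 4 = 0.0368.

Call:
{"op": "hand_motion", "data": {"ticks": [[[-0.0613,0.024,0,0,0,0.0368],[-0.1227,0.048,0,0,0,0.0368],[-0.184,0.072,0,0,0,0.0368],[-0.2453,0.096,0,0,0,0.0368],[-0.3067,0.12,0,0,0,0.0368],[-0.368,0.144,0,0,0,0.0368],[-0.4293,0.168,0,0,0,0.0368],[-0.4907,0.192,0,0,0,0.0368]]]}}

```text
time_s: 1.75
eef_pos: [313.1, 167.1, 504.8]
ee_rot: [0.0, 0.707, 0.707, 0.0]
force: [1.8, 0.9, 0.5]
grip_width: 0.999
grip_force: 0.0
```

Call:
{"op": "hand_motion", "data": {"ticks": [[[-0.0573,0.032,0,0,0,0],[-0.1147,0.064,0,0,0,0],[-0.172,0.096,0,0,0,0],[-0.2293,0.128,0,0,0,0],[-0.2867,0.16,0,0,0,0],[-0.344,0.192,0,0,0,0],[-0.4013,0.224,0,0,0,0],[-0.4587,0.256,0,0,0,0]]]}}

```text
time_s: 2.55
eef_pos: [505.5, -177.1, 504.4]
ee_rot: [-0.0, 0.707, 0.707, -0.0]
force: [0.1, 1.2, 0.0]
grip_width: 0.997
grip_force: 0.0
```

In the tool's units: -46 mm / 750 = -0.0613, -40 mm / 750 = -0.0533.

Call:
{"op": "hand_motion", "data": {"ticks": [[[-0.0533,0.04,0,0,0,0],[-0.0613,0.044,0,0,0,0],[-0.0613,0.044,0,0,0,0]]]}}

```text
time_s: 2.85
eef_pos: [538.3, -222.1, 503.3]
ee_rot: [-0.001, 0.708, 0.707, -0.0]
force: [-0.5, 0.1, 0.3]
grip_width: 1.0
grip_force: 0.0
```

```bash
python3 - <<'E'
from h import *
import cv2
c=ctrl.calibration("wrist");im=ctrl.capture("wrist");cv2.imwrite("pics/w1.png",im[:,:,::-1])
print(c, proj(c,(538,-223,276)),ctrl.sense()["eef_pos"])
E
```

```text
{'fx': 306.7150243517508, 'fy': 306.7150243517508, 'cx': 317.5490516533556, 'cy': 198.27442707631485, 'position': array([ 537.75338678, -139.27251852,  473.06998109]), 'attitude': array([ 1.62267178e-01,  9.86746147e-01, -1.15467486e-04, -1.17982882e-03])} (np.float64(318.6253687237199), np.float64(221.5613678076153)) [ 537.82353602 -220.87195228  504.31176455]
```

View pics/w1.png

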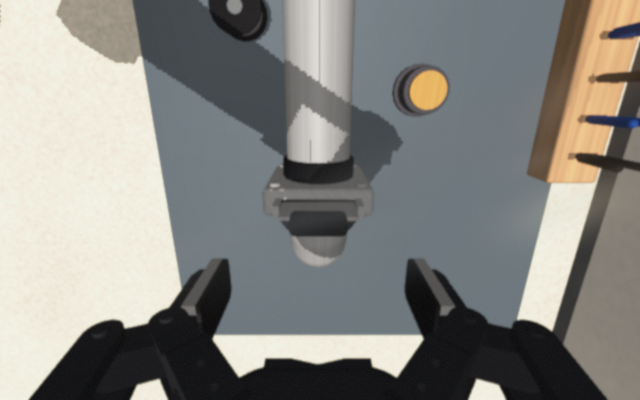

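The wrist view shows the handle block at u 288–350, v 211–236, centred on u≈319, and the boom straight up the image.

```bash
python3 - <<'E'
from h import *
import cv2
np.set_printoptions(precision=1,suppress=True)
c=ctrl.calibration("wrist")
im=cv2.imread("pics/w1.png"); g=im.max(2)
print(g[200:242:1,319]); print(g[228,280:360:2]); print(g[216,280:360:2])
for v in (211,223,225,227,236,237): print(v,plane(c,319,v,276),plane(c,319,v,256))
for v in(20,80,140):
  r=g[v,260:380].astype(int);d=np.diff(r);print(v,260+d[:60].argmax(),320+d[60:].argmin())
print(plane(c,288,230,276),plane(c,350,230,276),plane(c,288,230,266))
E
```

```text
[ 68  66  78  88  91  92  90  91  91  87  80  65  58  55  56  56  56  55
  56  57  55  55  54  53  52  50  47  46  45  42  43  42  40  38  40  55
  84 112 121 122 123 122]
[128 127 124  91  63  54  54  53  52  51  50  50  50  49  47  48  48  47
  44  45  47  46  45  43  42  42  41  41  39  41  39  37  37  37  54  94
 124 128 129 129]
[102  99 100 100  98  70  54  55  57  54  58  58  57  58  58  57  57  59
  54  56  56  55  54  57  57  55  56  57  56  55  54  55  54  77 101 101
 102 100  97 108]
211 [ 538.  -214.4  276. ] [ 538.1 -222.1  256. ]
223 [ 538.  -223.4  276. ] [ 538.1 -232.   256. ]
225 [ 538.  -224.9  276. ] [ 538.1 -233.7  256. ]
227 [ 538.  -226.4  276. ] [ 538.1 -235.4  256. ]
236 [ 538.  -233.4  276. ] [ 538.1 -243.1  256. ]
237 [ 538.  -234.2  276. ] [ 538.1 -243.9  256. ]
20 266 351
80 314 349
140 286 343
[ 516.1 -228.8  276. ] [ 559.9 -228.7  276. ] [ 515.1 -233.4  266. ]
```

In the tool's units: 79 mm / 750 = 0.1053, 75 mm / 750 = 0.1.

Call:
{"op": "hand_motion", "data": {"ticks": [[[0,0,0.04,0,0,0],[-0.0013,0,0.08,0,0,0],[-0.0013,0,0.1,0,0,0],[-0.0013,0,0.1053,0,0,0],[-0.0013,0,0.1053,0,0,0]]]}}

```text
time_s: 3.4
eef_pos: [537.6, -221.1, 426.6]
ee_rot: [0.0, 0.707, 0.707, 0.0]
force: [0.5, 0.6, 0.6]
grip_width: 1.001
grip_force: 0.0
```

Call:
{"op": "hand_motion", "data": {"ticks": [[[0,0,0,0,0,0],[0,0,0,0,0,0],[0,0,0,0,0,0],[0,0,0,0,0,0],[0,0,0,0,0,0],[0,0,0,0,0,0],[0,0,0,0,0,0],[0,0,0,0,0,0]]], "finger_gap": 0.3, "grip_n": 30}}

```text
time_s: 4.2
eef_pos: [538.0, -222.0, 425.8]
ee_rot: [0.0, 0.707, 0.707, 0.0]
force: [1.2, 0.6, 2.9]
grip_width: 0.653
grip_force: 31.2
```

The fingers have stopped at about 55 mm, which is the plate's shoulder rather than the 40 mm handle. I'll reopen, rise and regrip.

In the tool's units: -16 mm / 750 = -0.0213, -8 mm / 750 = -0.0107.

Call:
{"op": "hand_motion", "data": {"ticks": [[[0,0,0,0,0,0],[0,0,0,0,0,0],[0,0,0,0,0,0],[0,0,-0.0107,0,0,0],[0,0,-0.0213,0,0,0],[0,0,-0.0213,0,0,0]]], "finger_gap": 0.85}}

```text
time_s: 4.8
eef_pos: [537.9, -222.0, 443.4]
ee_rot: [0.001, 0.707, 0.707, 0.0]
force: [0.2, 0.1, 0.3]
grip_width: 0.852
grip_force: 0.0
```

Call:
{"op": "hand_motion", "data": {"ticks": [[[0,0,0,0,0,0],[0,0,0,0,0,0],[0,0,0,0,0,0],[0,0,0,0,0,0],[0,0,0,0,0,0],[0,0,0,0,0,0],[0,0,0,0,0,0],[0,0,0,0,0,0]]], "finger_gap": 0.2, "grip_n": 30}}

```text
time_s: 5.6
eef_pos: [538.0, -222.0, 441.5]
ee_rot: [-0.0, 0.707, 0.707, 0.0]
force: [3.4, 0.2, -2.6]
grip_width: 0.457
grip_force: 35.4
```

```bash
python3 - <<'E'
from h import *
import cv2
s=ctrl.capture("scene")[80:230,220:420]; cv2.imwrite("pics/s2.png",cv2.resize(s[:,:,::-1],None,fx=4,fy=4,interpolation=cv2.INTER_CUBIC))
E
```

```text
(no output)
```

View pics/s2.png

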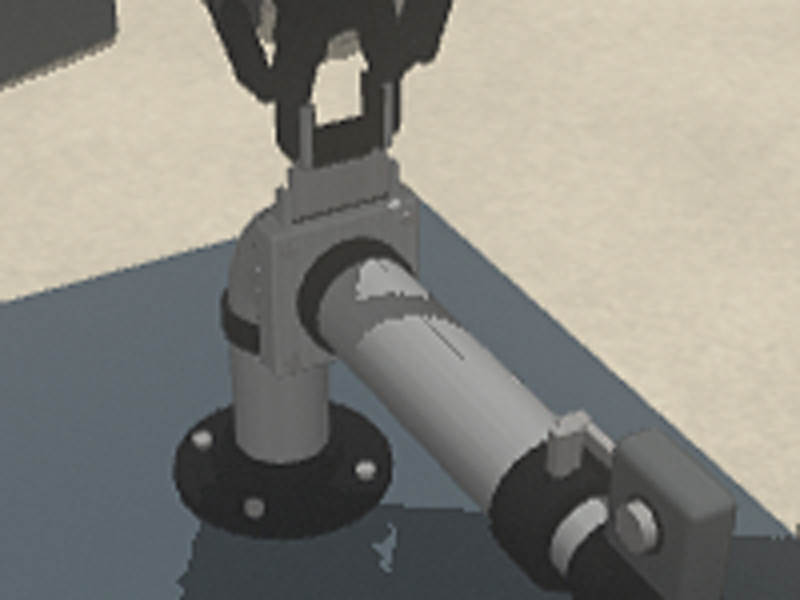

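The picture shows the pads on either side of the black handle at (345,140), held at an opening of about 39 mm. Next I lift it.

In the tool's units: -46 mm / 750 = -0.0613, -45 mm / 750 = -0.06.

Call:
{"op": "hand_motion", "data": {"ticks": [[[0,0,-0.0107,0,0,0],[0,0,-0.0213,0,0,0],[0,0,-0.032,0,0,0],[0,0,-0.0427,0,0,0],[0,0,-0.0533,0,0,0],[0,0,-0.06,0,0,0],[0,0,-0.0613,0,0,0],[0,0,-0.0613,0,0,0]]], "grip_n": 40}}

```text
time_s: 6.45
eef_pos: [539.4, -223.1, 479.3]
ee_rot: [-0.006, 0.707, 0.707, -0.001]
force: [15.4, -6.4, -50.4]
grip_width: 0.45
grip_force: 50.6
```

```bash
python3 - <<'E'
from h import *
import cv2
s=ctrl.capture("scene")[60:210,220:420]; cv2.imwrite("pics/s3.png",cv2.resize(s[:,:,::-1],None,fx=4,fy=4,interpolation=cv2.INTER_CUBIC))
q=ctrl.sense();print(q["force"],q["eef_pos"],q["grip_width"],q["grip_force"])
E
```

```text
[ 15.38121292  -6.49870529 -49.41952028] [ 539.36840767 -223.09127078  479.29277967] 0.44627820555198444 50.629624128341675
```

View pics/s3.png

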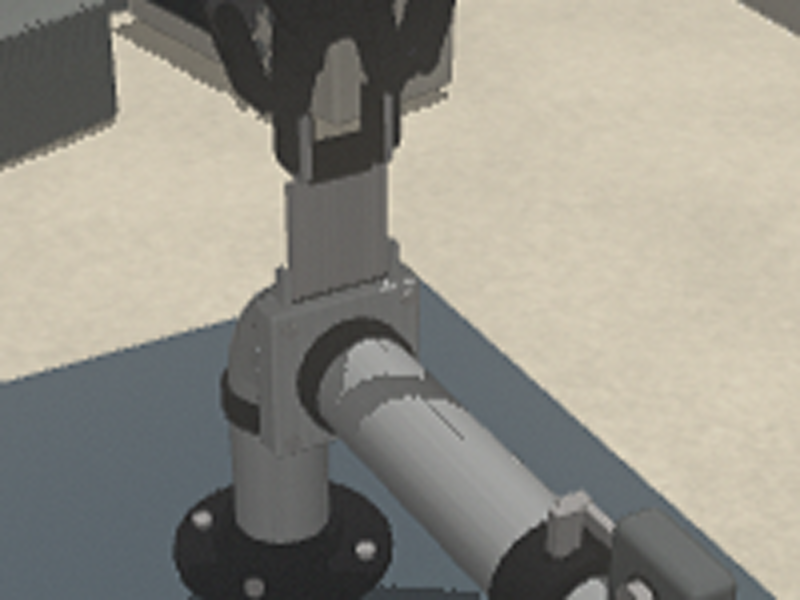

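```bash
python3 - <<'E'
from h import *
s=ctrl.calibration("scene")
for z in (260,266,276,306,314,322): print(z,proj(s,(538,-223,z)))
E
```

```text
260 (np.float64(303.9936945329746), np.float64(120.88390127513279))
266 (np.float64(303.9645702873841), np.float64(118.36628736074249))
276 (np.float64(303.9155494759382), np.float64(114.12873632761217))
306 (np.float64(303.7647795679633), np.float64(101.0955946790268))
314 (np.float64(303.72360647481406), np.float64(97.53643116734361))
322 (np.float64(303.682013959383), np.float64(93.94101115008071))
```

```bash
python3 - <<'E'
from h import *
import cv2
s=ctrl.calibration("scene")
a=cv2.imread("pics/scene0.png",0);b=ctrl.capture("scene").mean(2)
s2=cv2.imread("pics/s2.png",0)
for u in(302,306,309):
  print(u,"t0",a[108:128,u],"\nnow",b[85:110,u].astype(int))
  print("s2",cv2.resize(s2,(200,150),interpolation=cv2.INTER_AREA)[28:48,u-220])
E
```

```text
302 t0 [197 191  49  57  59  57  56  57  57  55  55  59  76 102  99  99  97  98
  99  98] 
now [101 102 102 103 104  99 117 117 114  72  50  52  53  54  52  52  54  56
  52  60  89 103 100 101 100]
s2 [205 203 144  50  51  53  55  56  56  56  55  54  59  81 102 103 102 101
 102 101]
306 t0 [185  47  56  60  60  58  58  55  58  56  58  77  99  97  97  98  96  97
  99  98] 
now [107 109 110 110 110  94 119 113  74  48  53  53  54  55  52  54  54  54
  59  88 101 100 100  99  99]
s2 [196 144  52  50  55  56  56  55  54  56  54  58  79 101 101 100 101 101
 101 101]
309 t0 [104  53  59  58  58  57  56  57  55  56  68 101  96  98  97  97  96  97
  96  97] 
now [112 114 113 113 103 125 119  91  50  54  55  53  56  55  53  56  52  56
  77 101  98  98  99  99  98]
s2 [181  60  50  55  56  57  57  56  56  56  58  77 101 102 100 100 100 100
 100 100]
```

```bash
python3 - <<'E'
from h import *
from scipy.optimize import brentq
s=ctrl.calibration("scene")
for v in(119,119.8,103.7): print(v,[brentq(lambda z:proj(s,(538+dx,-216,z))[1]-v-.5,200,400)+10 for dx in(0,)], proj(s,(538,-216,300)))
E
```

```text
119 [276.7369556888622] (np.float64(305.39231104918986), np.float64(105.14831677738898))
119.8 [274.8416625963062] (np.float64(305.39231104918986), np.float64(105.14831677738898))
103.7 [312.1498306172546] (np.float64(305.39231104918986), np.float64(105.14831677738898))
```

The handle centre is now at z≈312, which is 46 mm above shut (266), so the gate is at its stop. The gate started about 9 mm up. I'll unload the arm, release and raise.

In the tool's units: 7 mm / 750 = 0.0093, 4 mm / 750 = 0.0053.

Call:
{"op": "hand_motion", "data": {"ticks": [[[0,0,0.0053,0,0,0],[0,0,0.0093,0,0,0],[0,0,0.0093,0,0,0]]]}}

```text
time_s: 6.85
eef_pos: [538.2, -222.2, 478.9]
ee_rot: [-0.002, 0.707, 0.707, -0.0]
force: [8.4, -1.0, -14.6]
grip_width: 0.45
grip_force: 54.3
```

Call:
{"op": "hand_motion", "data": {"ticks": [[[0,0,0,0,0,0],[0,0,0,0,0,0],[0,0,0,0,0,0],[0,0,0,0,0,0],[0,0,-0.0333,0,0,0],[0,0,-0.08,0,0,0],[0,0,-0.1067,0,0,0],[0,0,-0.1067,0,0,0]]], "finger_gap": 1.0, "grip_n": 20}}

```text
time_s: 7.65
eef_pos: [537.3, -221.7, 564.0]
ee_rot: [0.003, 0.707, 0.707, 0.0]
force: [0.4, -0.0, -0.4]
grip_width: 0.997
grip_force: 0.0
```

```bash
python3 - <<'E'
from h import *
b=ctrl.capture("scene").mean(2)
for u in(302,306,309): print(b[88:110,u].astype(int))
E
```

```text
[103 104  99 117 117 113  74  49  52  56  56  55  54  55  54  53  56  78
 102 100 100 100]
[110 109  95 118 114  71  50  54  55  57  57  56  56  54  54  57  76 101
 100 101 100  98]
[109  99 119 120 111  49  51  55  56  56  55  54  55  55  58  78 100  99
  98  99  99  98]
```

The gate stayed up at about 45 mm. Now to the grip.

In the tool's units: 305 mm / 750 = 0.4067, 295 mm / 750 = 0.3933.

Call:
{"op": "hand_motion", "data": {"ticks": [[[0.06,0,0,0,0,0],[0.12,0,0.0133,0,0,0],[0.18,0,0.0267,0,0,0],[0.24,0,0.0533,0,0,0],[0.3,0,0.08,0,0,0],[0.3533,0,0.1,0,0,0],[0.3933,0,0.1067,0,0,0],[0.4067,0,0.1067,0,0,0]]]}}

```text
time_s: 8.5
eef_pos: [537.4, 85.3, 478.8]
ee_rot: [-0.001, 0.706, 0.708, -0.001]
force: [0.2, -0.4, -0.8]
grip_width: 1.002
grip_force: 0.0
```

Call:
{"op": "hand_motion", "data": {"ticks": [[[0,0,0,0,0,0],[0,0,0,0,0,0]]]}}

```text
time_s: 8.7
eef_pos: [538.0, 82.0, 480.6]
ee_rot: [0.0, 0.707, 0.707, -0.0]
force: [0.2, -0.0, -0.0]
grip_width: 1.002
grip_force: 0.0
```

```bash
python3 - <<'E'
from h import *
import cv2
c=ctrl.calibration("wrist");im=ctrl.capture("wrist");cv2.imwrite("pics/w2.png",im[:,:,::-1])
print(c["position"], proj(c,(538,83,269)),ctrl.sense()["eef_pos"])
E
```

```text
[537.42822007 164.80400266 450.18784635] (np.float64(318.5891351511707), np.float64(227.92540648286896)) [538.02185398  81.72897988 480.70668913]
```

View pics/w2.png

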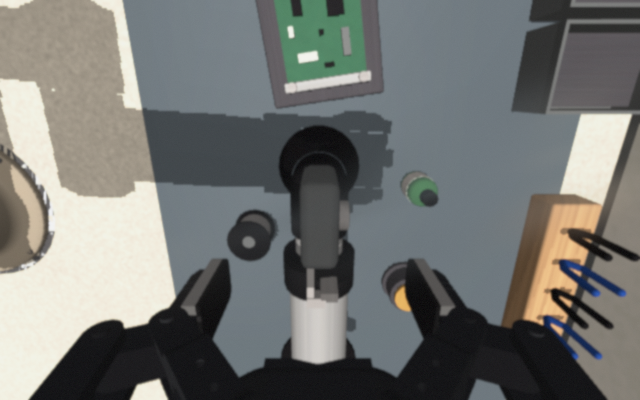

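The wrist view shows the grip at u 302–337, v 168–268, with the button at (344,216) on its right (+x).

```bash
python3 - <<'E'
from h import *
np.set_printoptions(precision=1,suppress=True)
c=ctrl.calibration("wrist")
for n,u,v,z in(("button",347,216,242),("near end",319,268,269),("far bottom",319,168,216),("far top",319,188,269),("left",302,235,269),("right",337,235,269)): print(n,plane(c,u,v,z))
E
```

```text
button [558.9  80.  242. ]
near end [538.4  53.1 269. ]
far bottom [538.5 109.9 216. ]
far top [538.3 109.6 269. ]
left [527.3  77.7 269. ]
right [550.1  77.7 269. ]
```

In the tool's units: 83 mm / 750 = 0.1107, 78 mm / 750 = 0.104.

Call:
{"op": "hand_motion", "data": {"ticks": [[[0,0.0013,0.0267,0,0,0],[0,0.0013,0.06,0,0,0],[0,0.0013,0.0867,0,0,0],[0,0.0013,0.104,0,0,0],[0,0.0013,0.1107,0,0,0],[0,0.0013,0.1107,0,0,0]]]}}

```text
time_s: 9.35
eef_pos: [539.0, 82.1, 397.5]
ee_rot: [-0.0, 0.708, 0.707, -0.0]
force: [0.3, -0.4, 0.7]
grip_width: 1.001
grip_force: 0.0
```

Call:
{"op": "hand_motion", "data": {"ticks": [[[0,0,0,0,0,0],[0,0,0,0,0,0],[0,0,0,0,0,0],[0,0,0,0,0,0],[0,0,0,0,0,0],[0,0,0,0,0,0],[0,0,0,0,0,0],[0,0,0,0,0,0]]], "finger_gap": 0.1, "grip_n": 40}}

```text
time_s: 10.15
eef_pos: [539.0, 83.0, 399.1]
ee_rot: [0.001, 0.707, 0.707, 0.001]
force: [-2.2, -0.6, 5.9]
grip_width: 0.311
grip_force: 41.0
```

Opening 0.311 (about 28 mm) means the button is pressed fully in. Next I draw it out.

In the tool's units: 60 mm / 750 = 0.08, 45 mm / 750 = 0.06.

Call:
{"op": "hand_motion", "data": {"ticks": [[[0.0067,0,-0.0013,0,0,0],[0.016,0,-0.0013,0,0,0],[0.0267,0,-0.0013,0,0,0],[0.04,0,-0.0013,0,0,0],[0.06,0,-0.0013,0,0,0],[0.08,0,-0.0013,0,0,0],[0.08,0,-0.0013,0,0,0]]]}}

```text
time_s: 10.85
eef_pos: [539.1, 144.5, 399.2]
ee_rot: [0.001, 0.707, 0.708, 0.001]
force: [3.9, -2.6, 0.5]
grip_width: 0.311
grip_force: 40.5
```

In the tool's units: 89 mm / 750 = 0.1187, 87 mm / 750 = 0.116.

Call:
{"op": "hand_motion", "data": {"ticks": [[[0.02,0,0,0,0,0],[0.0427,0,0,0,0,0],[0.0667,0,0,0,0,0],[0.088,0,0,0,0,0],[0.1067,0,0,0,0,0],[0.116,0,0,0,0,0],[0.1187,0,0,0,0,0],[0.1187,0,0,0,0,0]]]}}

```text
time_s: 11.65
eef_pos: [539.3, 232.2, 399.2]
ee_rot: [0.001, 0.707, 0.707, 0.001]
force: [6.3, -3.0, 1.1]
grip_width: 0.31
grip_force: 40.8
```

```bash
python3 - <<'E'
from h import *
import cv2
q=ctrl.sense();print(q["eef_pos"],q["force"])
s=ctrl.calibration("scene");print(proj(s,(538,28,212)),proj(s,(538,178,212)))
im=ctrl.capture("scene");np.save("s4.npy",im)
a=im[120:320,290:490];cv2.imwrite("pics/s4.png",cv2.resize(a[:,:,::-1],(600,600),interpolation=cv2.INTER_CUBIC))
E
```

```text
[539.3499696  232.18412125 399.18525766] [ 6.29093319 -2.98314345  1.07424396]
(np.float64(368.5932190447649), np.float64(203.99453901969676)) (np.float64(420.27257029234386), np.float64(255.06604528639383))
```

View pics/s4.png

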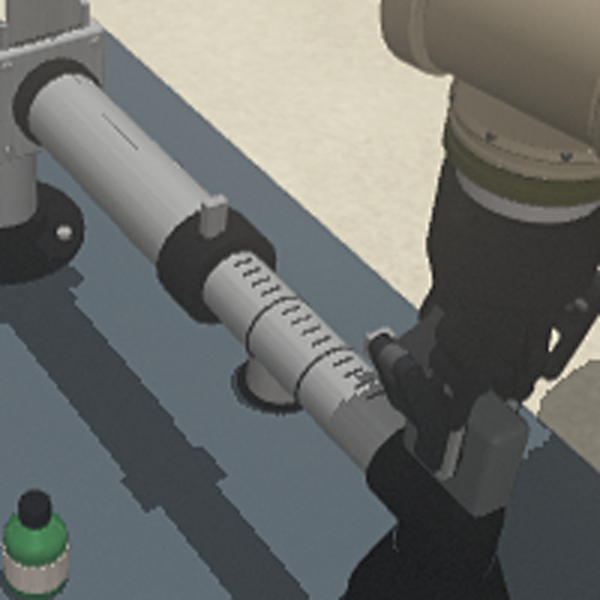

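Rings show at 50 mm (≈(320,360)) and 100 mm (≈(270,310)), and the third lies at the collar edge around (205,300). I'll measure along the tube surface.

```bash
python3 - <<'E'
from h import *
import cv2
im=np.load("s4.npy").mean(2).astype(np.float32)
s=ctrl.calibration("scene")
y=np.arange(16,150,1.5)
for th in(20,40,60,75):
    P=np.array([proj(s,(538+22*np.sin(np.radians(th)),q,190+22*np.cos(np.radians(th)))) for q in y],np.float32)
    v=cv2.remap(im,P[None,:,0]-.5,P[None,:,1]-.5,cv2.INTER_LINEAR)[0]
    print(th);print(' '.join(f"{a:.0f}:{b:.0f}" for a,b in zip(y,v)))
E
```

```text
20
16:57 18:57 19:55 20:53 22:53 24:53 25:52 26:51 28:71 30:106 31:156 32:176 34:174 36:174 37:144 38:139 40:172 42:173 43:173 44:174 46:160 48:122 49:128 50:165 52:174 54:173 55:175 56:138 58:100 60:135 61:171 62:173 64:173 66:158 67:124 68:112 70:154 72:173 73:174 74:173 76:145 78:104 79:133 80:172 82:173 84:172 85:173 86:156 88:133 90:166 91:173 92:172 94:172 96:160 97:134 98:143 100:168 102:172 103:172 104:171 106:157 108:130 109:146 110:173 112:172 114:171 115:173 116:140 118:103 120:141 121:172 122:172 124:168 126:149 127:110 128:127 130:170 132:173 133:171 134:172 136:144 138:122 139:155 140:171 142:171 144:171 145:163 146:134 148:128 150:171
40
16:56 18:56 19:55 20:53 22:51 24:50 25:49 26:50 28:73 30:123 31:162 32:162 34:159 36:159 37:158 38:159 40:159 42:159 43:159 44:159 46:159 48:160 49:160 50:159 52:159 54:159 55:159 56:158 58:159 60:159 61:159 62:157 64:159 66:159 67:159 68:158 70:159 72:159 73:160 74:156 76:114 78:87 79:130 80:161 82:160 84:159 85:159 86:160 88:160 90:159 91:158 92:158 94:159 96:158 97:158 98:158 100:159 102:159 103:159 104:158 106:159 108:158 109:158 1
[... 820 characters left out ...]
142:138 144:137 145:138 146:137 148:137 150:137
75
16:51 18:50 19:50 20:50 22:50 24:48 25:47 26:59 28:88 30:112 31:118 32:117 34:117 36:116 37:117 38:117 40:117 42:117 43:117 44:117 46:117 48:118 49:117 50:116 52:117 54:117 55:117 56:117 58:118 60:117 61:118 62:117 64:117 66:117 67:118 68:118 70:117 72:117 73:119 74:111 76:70 78:60 79:98 80:119 82:118 84:117 85:117 86:117 88:117 90:116 91:116 92:116 94:117 96:117 97:117 98:117 100:117 102:117 103:118 104:117 106:117 108:118 109:117 110:115 112:117 114:116 115:116 116:116 118:117 120:116 121:117 122:118 124:106 126:74 127:78 128:111 130:118 132:117 133:117 134:117 136:118 138:116 139:116 140:116 142:116 144:116 145:116 146:116 148:116 150:117
```

Ring 100 is at y=77.4 and the collar edge at about 28.5, so the reading is about 149 mm. I'll nudge 1 mm, settle, check the gate and hand in.

In the tool's units: 1 mm / 750 = 0.0013.

Call:
{"op": "hand_motion", "data": {"ticks": [[[0.0013,0,0,0,0,0],[0.0013,0,0,0,0,0],[0.0013,0,0,0,0,0],[0.0013,0,0,0,0,0],[0.0013,0,0,0,0,0]]]}}

```text
time_s: 12.2
eef_pos: [539.4, 232.8, 399.2]
ee_rot: [0.001, 0.707, 0.707, 0.001]
force: [5.1, -4.3, -0.2]
grip_width: 0.307
grip_force: 40.9
```

```bash
python3 - <<'E'
from h import *
b=ctrl.capture("scene").mean(2)
for u in(302,306,309): print(b[88:110,u].astype(int))
q=ctrl.sense();print(q["eef_pos"],q["dq"].round(4),q["grip_force"])
if b[100,306]<65 and b[106,306]>90: print(ctrl.finish_job())
E
```

```text
[112 113 107 128 127 123  85  59  64  63  61  59  62  62  59  60  61  83
 111 109 110 109]
[121 119 102 128 124  81  61  63  62  62  60  61  62  61  59  61  83 109
 108 108 109 108]
[119 107 130 130 121  59  62  64  62  62  60  60  60  60  63  85 110 107
 108 108 107 108]
[539.38146722 232.80994451 399.19805924] [ 0.0009  0.0006 -0.0002 -0.0011 -0.0022 -0.0018] 40.895013213157654
the job is handed in; nothing more can be done
None
```

I handed the job in with the gate up (about 45 of 46 mm) and the nozzle held by its grip at about 150 mm by my measurements; the hand-in did not report a verdict.

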